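Knock home the spring pins of a bow handle

TASK

Draw the mallet out of the low shelf by the end of its handle, stand it on its striking face on the rubber pad and let go, then take it again by its head or close up behind it. With a brisk blow of the mallet's face for each, knock the bow handle's two steel spring pins fully home, the broad end's first and then the slim end's, keeping the gripper off the bow handle and leaving the wide plunger button between them alone. Finally stand the mallet back on its face on the rubber pad, well inside its edges, let go, and leave the other things on the bench undisturbed.

Things in the scene. Friction and masses are not known exactly. Their poses are not given: they have to be found in the camera images.
- mallet: Mallet, 0.3 kg: square black head 52 x 52 x 84 mm tall, round wooden handle 22 mm thick. Starts standing on its lower striking face in the cubby, and stands so by itself. Origin: centre of the lower face; z up. The handle leaves the head level along the mallet's -x, its axis 50 mm above the face, from 26 to 173 mm off the head's axis. Centre of mass about 7 mm off that axis.
- mallet_head (a point): Point on the head's axis at the height of the handle, 50 mm above the lower face (the head's top is 34 mm higher).
- mallet_butt (a point): Free end of the mallet's handle, on the handle's axis.
- cubby: Low grey steel shelf, fixed: 110 mm deep (x), 110 mm wide (y), roof top at 102 mm with a 22 mm carton on it; inside 92 wide, 96 high, closed at back and sides. Origin: centre of its footprint. The open mouth is 55 mm from it towards -x. The mallet's head stands near the origin; its handle sticks out of the mouth along -x (within 0.1 rad). The roof keeps a gripper off the head.
- pad: Thin black rubber pad, fixed, 120 x 120 mm, 3 mm thick, on the bench near the middle. Origin: centre of its underside; edges along its x and y.
- riser: Dark metal bow handle 195 mm long, held down on a wooden block, fixed. Origin: centre of the footprint on the bench; its length runs along its x, its flat top is 52 mm above the bench. The broad end (80 mm wide, 70 mm long) lies at +x, the slim end (34 mm wide) at -x, a 28 mm waist between them. May lie at any yaw.
- pin_broad_top (a point): Top centre of the plain steel spring pin in the broad end (60 mm from the origin along +x): 12 mm across, standing 18 mm proud of the bow handle when up, 4 mm proud when home.
- pin_narrow_top (a point): Top centre of the like pin in the slim end (60 mm from the origin along -x): same sizes.
- pin_broad (a joint): How far the broad end's pin is down, m: 0 up, 0.014 home. Sprung, but gripped by its split bush: it takes about 10 N to start, 13 N to bring home, and stays where it is driven. Home, it stops firmly.
- pin_narrow (a joint): The same for the slim end's pin.
- plunger_top (a point): Top centre of the cushion plunger, a wide flat grey button 20 mm across, 9 mm proud, in the middle of the bow handle between the pins. Softly sprung; to be left alone.
- plunger (a joint): How far the plunger is pressed, m: 0 up, 0.006 pressed.
- tin: Bystander, loose: open brass-coloured tin, 75 x 55 x 22 mm. Origin: underside, about the middle.
- canister: Bystander, loose: blue spray can, 66 mm across, 190 mm tall, standing. Origin: underside, about the middle.
- pliers: Bystander, loose: pliers lying flat, about 165 mm long, 14 mm high. Origin: underside, about the middle.
- keyset: Bystander, loose: folding hex key set lying flat, 85 x 28 x 16 mm, one key out. Origin: underside, about the middle.
- tape: Bystander, loose: roll of white tape lying flat, 84 mm across, 24 mm high. Origin: underside, about the middle.
- knife: Bystander, loose: black utility knife lying flat, 165 mm long, 14 mm high. Origin: underside, about the middle.
Things that resemble listed ones, but are neither listed nor needed, are in the scene too. There is more than one size of the mallet; the job needs the largest.

How it is judged:
By the outcome, as a careful person would: the job done as asked, in the order asked, and still so for the second after the job is handed in, with the robot touching nothing.
It also fails if it takes over 58 s, if anything falls off the work surface, if the arm or the gripper's body presses on something with over 40 N, if the wrist force passes 120 N, or if a joint passes its speed limit or range.

ROBOT

A 6-joint arm with a two-finger parallel gripper is mounted at the origin on the work surface. World frame = base frame: x ahead of the robot, y to its left, z up, the work surface at z = 0. Lengths are in m, angles in rad, forces in N, time in s.
With the tool pointing down it reaches from about 0.3 to 0.775 m from the base axis. Payload 14.6 kg.
Tool frame: the origin (TCP) lies midway between the tips of the shut fingers; the grasp point (between the pads) lies 19 mm behind it (tcp_to_grasp is the distance from the TCP to the grasp point, in m); z points along the fingers, y is the line along which they close (so a half turn about z gives the same grasp; the last joint's range is limited). The gripper opens to 94 mm and grips with 3 to 60 N. Pads are 16 mm wide; open, the fingers measure 119 mm over their backs; the gripper's body (75 mm by 177 mm) begins 78 mm behind the grasp point.
Start: joints at [-1.275, 0.3, 1.521, -0, 1.321, -0.067], TCP at [0.195, -0.514, 0.205] pointing down, gripper open.
Joint ranges: [-3.03, 3.03], [-0.79, 2.21], [0.23, 2.52], [-1.04, 4.18], [0, 3.07], [-2.55, 2.55]. Speed limits (rad/s): [2.22, 2.22, 2.57, 3.14, 3.14, 3.14].

INTERFACE

Orientations are given as [roll, pitch, yaw] about the fixed x, y, z axes, in that order (R = Rz(yaw) Ry(pitch) Rx(roll)).
In Python, from station import * gives the robot as it stands.
- The arm moves only by the tool send_rows, never from a script. Its argument "motion" is a list of rows, each a list of 3 entries, a list of its own where there are three numbers: the shift along the tool's x, y, z in units of 0.03 m (1.0 is 0.03 m), then the turn, a rotation vector about the tool's x, y, z in units of 0.12 rad (1.0 is 0.12 rad), then the opening, from -1 (shut) to 1 (fully open). In form: [[[x, y, z], [rx, ry, rz], grip], ...]. A call has 1 to 12 rows; each row shifts and turns the commanded pose from where the row before left it, along the tool's axes as they then stand; what a row does not reach is not made up. A row lasts 1/10 s, in which the tool goes at most 50 mm and 8.59 degrees, less where a joint would pass 70% of its speed; a pose out of reach is approached as far as the arm can. A call with a number of a shift or a turn outside -1 to 1 is refused whole. A call with a gripper value outside its range is refused whole. The fingers move at their own pace and stop on an object; "squeeze" is the grip in N (left out, the last holds). Time passes only in rows, so rows that do not move let the fingers close. It gives the time, the measured TCP pose, the force, the opening and the grip force at its end, in the units of the state.
- get_obs(): the state, without advancing time (a new reading comes with each control period).
- camera(name): name is "side" or "top"; returns a dict with "pixels" (384x512x3 uint8, red, green, blue), "depth" (384x512 float32, m along the optical axis (not along the pixel's ray), 0 where there is no reading), "fx", "fy", "cx", "cy" (pixels), "dist" ([k1, k2, p1, p2, k3] as OpenCV has them; the pictures are not rectified), "rvec" (rotation vector, rad) and "tvec" (3), from world to camera coordinates, as OpenCV has them. Camera axes: x right, y down, z forward; pixel columns grow to the right and rows downward; lengths in m; the calibration is good to about 2 mm. A picture is of the moment at which its call begins.
- hand_in(): hands the job in; it is judged then, once.
The state is a dict: "time_s": time; "qpos": joint angles; "joint_vel": joint speeds; "tau": joint torques, N m; "ee_pos": TCP position; "eef_rot": TCP orientation; "force": force on the tool from outside, world axes, zero at the start; "moment": the same for the moment, N m; "grip_width": finger opening in m; "grip_force": force on a finger pad.
Only numpy, scipy, OpenCV 4.12 (cv2) and the standard library are available. Lean on these libraries where they do the work, as an engineer would, in place of code of your own. Each camera call takes 0.05 s, during which the arm holds its last target. There are 200 camera calls.

## Working session

There is one attempt and no reset: what is moved stays moved. The work goes in short steps, Python scripts to look and compute and a tool call to move; the robot and the scene stay as the last step left them, time stands still between calls to the robot, and variables do not carry over. Pictures are saved under pics/ and viewed, at most 10 in all, crops included, and the job is handed in when it is done.

Besides the shell and the picture viewer there is one more tool, called after "Call:" by a JSON object that holds its "fn" and its "kwargs". send_rows: Moves the arm, as the interface text tells. Its arguments: {"type":"object","properties":{"motion":{"type":"array"},"squeeze":{"type":"number"}},"required":["motion"]}

```bash
mkdir -p pics; ls; cat > h.py <<'E'
from station import *
import numpy as np, cv2
def cam(n):
    c=camera(n); K=np.array([[c['fx'],0,c['cx']],[0,c['fy'],c['cy']],[0,0,1.]]); R=cv2.Rodrigues(np.array(c['rvec'],float))[0]
    c.update(K=K,R=R,t=np.array(c['tvec'],float).ravel(),d=np.array(c['dist'],float)); return c
def cloud(c):
    h,w=c['depth'].shape; u,v=np.meshgrid(np.arange(w),np.arange(h))
    p=cv2.undistortPoints(np.stack([u,v],-1).reshape(-1,1,2).astype(float),c['K'],c['d']).reshape(h,w,2)
    P=np.dstack([p,np.ones((h,w))])*c['depth'][...,None]
    W=(P-c['t'])@c['R']; W[c['depth']==0]=np.nan; return W
def proj(c,P): return cv2.projectPoints(np.array(P,float).reshape(-1,1,3),np.array(c['rvec'],float),c['t'],c['K'],c['d'])[0].reshape(-1,2)
E
python3 - <<'E'
from h import *
for n in('top','side'):
    c=cam(n); W=cloud(c); np.savez('pics/'+n,W=W,px=c['pixels'])
    cv2.imwrite(f'pics/{n}0.png',cv2.resize(c['pixels'][...,::-1],(800,600),interpolation=cv2.INTER_CUBIC))
    print(n,-c['R'].T@c['t'],(c['depth']==0).mean())
print(get_obs())
E
```

```text
pics
top [0.23201287 0.0069823  1.50424264] 0.0040435791015625
side [-0.07888562 -0.87624487  1.19726788] 0.004033406575520833
{'time_s': 0.1, 'qpos': array([-1.27462009e+00,  3.00403325e-01,  1.52152468e+00,  1.22246259e-06,
        1.32067769e+00, -6.65834642e-02]), 'joint_vel': array([ 0.00093421, -0.0004752 ,  0.00016866,  0.00113869,  0.00236205,
       -0.00066563]), 'tau': array([-1.11083114e-03, -5.32646763e+01, -3.53282797e+01,  7.08971894e-02,
        2.35205231e-02, -4.72762360e-05]), 'ee_pos': array([ 0.19510873, -0.51398161,  0.20494736]), 'eef_rot': array([-3.14058193e+00, -6.85837224e-05,  3.62759363e-01]), 'force': array([-0.47758752,  0.05450396, -1.25963481]), 'moment': array([-0.02370729,  0.0591627 , -0.00306274]), 'grip_force': 0.0, 'grip_width': 0.09419593066509216}
```

View pics/top0.png

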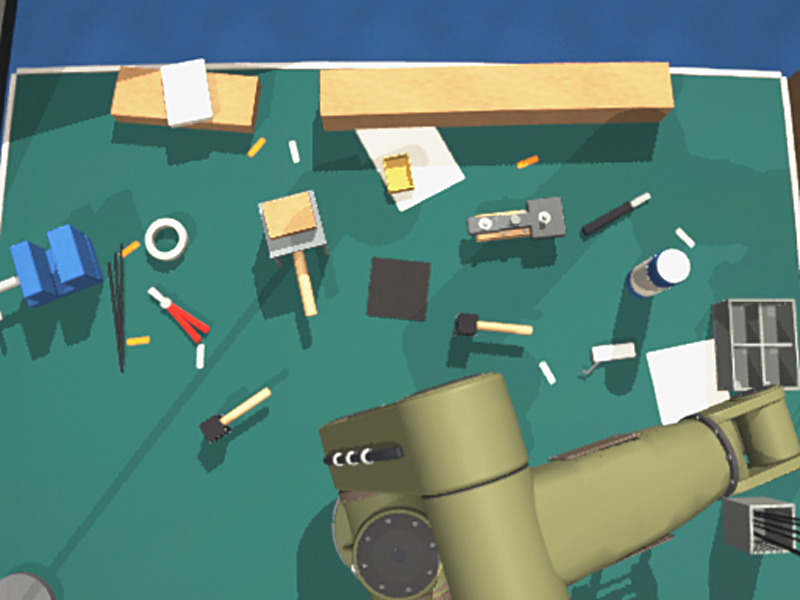

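View pics/side0.png

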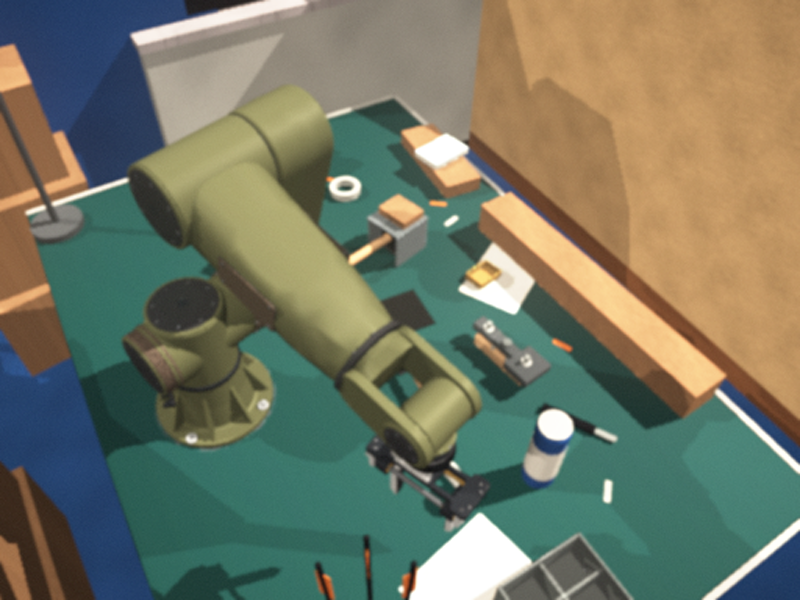

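Top view (800x600): cubby at (292,225) with the handle butt at (311,314), pad at (399,289), and the riser with its slim pin at (486,224), plunger at (516,220) and broad pin at (545,217). Two smaller mallets lie at (465,325) and (215,428) and aren't needed. Next I measure from the depth.

```bash
python3 - <<'E'
from h import *
D=np.load('pics/top.npz'); W=D['W']; px=D['px'].astype(int)
def reg(a,b,c,d,zl,zh):
    s=1.5625; m=np.zeros(W.shape[:2],bool); m[int(b/s):int(d/s),int(a/s):int(c/s)]=1
    return m&(W[...,2]>zl)&(W[...,2]<zh)
def rect(P): 
    r=cv2.minAreaRect((P[:,:2]*1000).astype(np.float32)); return r
# handle
m=reg(285,245,325,325,.045,.075)&((px[...,0]-px[...,2])>40); P=W[m]
c=P.mean(0); u=np.linalg.svd(P[:,:2]-c[:2])[2][0]; u*=-np.sign(u[0])
s=(P[:,:2]-c[:2])@u
print('handle c',c,'dir to butt',u,'s',s.min(),s.max(),'butt',c[:2]+u*s.max(),'zmax',np.percentile(P[:,2],[50,95,99]),len(P))
P=W[reg(250,180,335,270,.09,.106)]; print('roof',rect(P),np.median(P[:,2]),len(P))
P=W[reg(250,180,335,270,.112,.135)]; print('carton',rect(P),np.median(P[:,2]))
m=reg(355,245,445,330,-.01,.012)&(px.sum(2)<170); print('pad',rect(W[m]),np.median(W[m][:,2]),m.sum())
P=W[reg(455,185,580,260,.045,.056)]; print('riser',rect(P),np.median(P[:,2]),len(P))
print(cv2.boxPoints(rect(P)))
for n,b in(('slim',(470,205,502,240)),('broad',(528,200,562,235)),('plung',(503,207,528,235))):
    P=W[reg(*b,.0565,.08)]; print(n,len(P)); 
    if len(P): print(np.round(P,4).tolist() if len(P)<12 else (P.mean(0),np.median(P,0)))
# other obstacles: sheet heights
for n,b in(('tin',(380,150,415,200)),('canister',(620,240,700,300)),('smallmallet',(450,310,540,345)),('knife',(578,190,655,240))):
    P=W[reg(*b,.01,.3)]; print(n,P.min(0),P.max(0))
E
```

```text
handle c [0.47025216 0.18266676 0.0571493 ] dir to butt [-0.97199646 -0.23499551] s -0.0650572339481796 0.06466754652422116 butt [0.40739553 0.16747017] zmax [0.05732891 0.06264602 0.06489047] 269
roof ((580.1348876953125, 205.2083740234375), (114.2885513305664, 110.9586181640625), 15.04833698272705) 0.1007867898256398 559
carton ((590.86767578125, 208.34188842773438), (73.06781005859375, 91.14610290527344), 15.183889389038086) 0.12268263551701773
pad ((0.0, 0.0), (0.0, 0.0), 0.0) nan 0
riser ((601.5309448242188, -235.68504333496094), (81.8476791381836, 193.98748779296875), 6.2235212326049805) 0.050887871171606106 806
[[ 550.33344 -143.69939]
 [ 571.3631  -336.5436 ]
 [ 652.72845 -327.67072]
 [ 631.6988  -134.82648]]
slim 29
(array([ 0.59204385, -0.17445542,  0.06280513]), array([ 0.59074052, -0.17199325,  0.05956086]))
broad 39
(array([ 0.6090606 , -0.29484315,  0.06150118]), array([ 0.60834712, -0.29170339,  0.05967407]))
plung 36
(array([ 0.59972208, -0.23173016,  0.06036551]), array([ 0.60026042, -0.23106452,  0.06040914]))
tin [ 0.66722696 -0.03034364  0.01004837] [0.74964346 0.03120465 0.029085  ]
canister [ 0.45036668 -0.57239773  0.01013428] [ 0.5155841  -0.46399624  0.19925314]
smallmallet [ 0.37228617 -0.26070643  0.01124324] [ 0.41277889 -0.1161851   0.06762456]
knife [ 0.58213203 -0.52327596  0.01001503] [ 0.67058896 -0.37984115  0.02386245]
  return _methods._mean(a, axis=axis, dtype=dtype,
  ret = ret.dtype.type(ret / rcount)
```

```bash
cat >> h.py <<'E'
def plan(pos,yaw=None):
    o=get_obs(); y=o['eef_rot'][2]; R=cv2.Rodrigues(np.array([0,0,y]))[0]@np.diag([1,-1,-1.])
    print('now',np.round(o['ee_pos'],4),np.round(o['eef_rot'],4),'t',round(o['time_s'],2))
    d=(np.array(pos)-o['ee_pos']); print('units tool xyz (cur yaw)',np.round(R.T@d/.03,2))
    if yaw is not None:
        R2=cv2.Rodrigues(np.array([0,0,yaw]))[0]@np.diag([1,-1,-1.])
        print('units at target yaw',np.round(R2.T@d/.03,2),'turn rz units',round(-((yaw-y+np.pi)%(2*np.pi)-np.pi)/.12,2))
E
python3 - <<'E'
from h import *
D=np.load('pics/top.npz'); W=D['W']; px=D['px'].astype(int)
s=1.5625
sub=px[int(245/s):int(332/s),int(355/s):int(445/s)]; w=W[int(245/s):int(332/s),int(355/s):int(445/s)]
m=(sub[...,1]-sub[...,0]<25); n,l,st,ce=cv2.connectedComponentsWithStats(m.astype(np.uint8)); k=1+st[1:,4].argmax()
print('pad',cv2.minAreaRect((w[l==k][:,:2]*1000).astype(np.float32)),np.median(w[l==k][:,2]),st[k,4])
for n,b in(('slim',(470,205,502,240)),('broad',(528,200,562,235)),('plung',(503,207,528,235))):
    w=W[int(b[1]/s):int(b[3]/s),int(b[0]/s):int(b[2]/s)].reshape(-1,3); c=px[int(b[1]/s):int(b[3]/s),int(b[0]/s):int(b[2]/s)].reshape(-1,3)
    for q in(.058,.064,.067): P=w[w[:,2]>q]; print(n,q,len(P),P.mean(0) if len(P) else '')
D=np.load('pics/side.npz');W=D['W']
m=(W[...,2]>.064)&(W[...,2]<.076)&(abs(W[...,0]-.6)<.06)&(abs(W[...,1]+.235)<.11); P=W[m]
for a in(P[P[:,1]>-.235],P[P[:,1]<-.235]): print('side pin',len(a),a.mean(0) if len(a) else '')
plan([.425,.172,.205],.245)
E
```

```text
pad ((469.525146484375, -1.1315460205078125), (117.80223083496094, 120.62913513183594), 83.71703338623047) nan 1389
slim 0.058 17 [ 0.59231762 -0.17122313  0.06685487]
slim 0.064 13 [ 0.59369278 -0.17179035  0.06920264]
slim 0.067 11 [ 0.592981   -0.17161837  0.06999957]
broad 0.058 28 [ 0.61170463 -0.29674426  0.06320735]
broad 0.064 11 [ 0.60858868 -0.29177166  0.06777417]
broad 0.067 8 [ 0.60726586 -0.29206354  0.06896536]
plung 0.058 28 [ 0.60042422 -0.23082777  0.06121127]
plung 0.064 3 [ 0.59965562 -0.23018838  0.06511294]
plung 0.067 0 
side pin 10 [ 0.5905209  -0.1723307   0.06752802]
side pin 8 [ 0.60501405 -0.29368003  0.06879532]
now [ 0.1951 -0.514   0.2049] [-3.1406e+00 -1.0000e-04  3.6280e-01] t 0.1
units tool xyz (cur yaw) [ 15.28 -18.66  -0.  ]
units at target yaw [ 12.98 -20.32  -0.  ] turn rz units 0.98
```

Call:
{"fn": "send_rows", "kwargs": {"motion": [[[0,0,0],[0,0,1],1],[[0.62,-0.97,0],[0,0,0],1],[[0.62,-0.97,0],[0,0,0],1],[[0.62,-0.97,0],[0,0,0],1],[[0.62,-0.97,0],[0,0,0],1],[[0.62,-0.97,0],[0,0,0],1],[[0.62,-0.97,0],[0,0,0],1],[[0.62,-0.97,0],[0,0,0],1],[[0.62,-0.97,0],[0,0,0],1],[[0.62,-0.97,0],[0,0,0],1],[[0.62,-0.97,0],[0,0,0],1],[[0.62,-0.97,0],[0,0,0],1]]}}

```text
time_s: 1.3
ee_pos: [0.3169, -0.1529, 0.2054]
eef_rot: [-3.142, 0.0, 0.243]
force: [0.4, 0.4, -0.6]
grip_width: 0.094
grip_force: 0.0
```

Call:
{"fn": "send_rows", "kwargs": {"motion": [[[0.62,-0.97,0],[0,0,0],1],[[0.62,-0.97,0],[0,0,0],1],[[0.62,-0.97,0],[0,0,0],1],[[0.62,-0.97,0],[0,0,0],1],[[0.62,-0.97,0],[0,0,0],1],[[0.62,-0.97,0],[0,0,0],1],[[0.62,-0.97,0],[0,0,0],1],[[0.62,-0.97,0],[0,0,0],1],[[0.62,-0.97,0],[0,0,0],1],[[0.6,-0.9,0],[0,0,0],1],[[0,0,0],[0,0,0],1],[[0,0,0],[0,0,0],1]]}}

```text
time_s: 2.5
ee_pos: [0.427, 0.1708, 0.205]
eef_rot: [3.141, 0.001, 0.244]
force: [-0.0, 0.1, -1.2]
grip_width: 0.094
grip_force: 0.0
```

```bash
python3 - <<'E'
from h import *
plan([.427,.172,.031],.24)
c=cam('side'); cv2.imwrite('pics/s1.png',cv2.resize(c['pixels'][60:260,150:420,::-1],(800,592),interpolation=cv2.INTER_CUBIC))
E
```

```text
now [0.427  0.1708 0.205 ] [3.1413e+00 1.2000e-03 2.4400e-01] t 2.5
units tool xyz (cur yaw) [ 0.01 -0.04  5.8 ]
units at target yaw [ 0.01 -0.04  5.8 ] turn rz units 0.03
```

Call:
{"fn": "send_rows", "kwargs": {"motion": [[[0,-0.04,1],[0,0,0],0.6],[[0,0,1],[0,0,0],0.2],[[0,0,1],[0,0,0],0.2],[[0,0,1],[0,0,0],0.2],[[0,0,1],[0,0,0],0.2],[[0,0,0.5],[0,0,0],0.2],[[0,0,0.3],[0,0,0],0.2],[[0,0,0],[0,0,0],-1],[[0,0,0],[0,0,0],-1],[[0,0,0],[0,0,0],-1],[[0,0,0],[0,0,0],-1],[[0,0,0],[0,0,0],-1]], "squeeze": 60}}

```text
time_s: 3.75
ee_pos: [0.4273, 0.172, 0.0319]
eef_rot: [-3.142, -0.001, 0.243]
force: [1.1, -0.8, 1.0]
grip_width: 0.0209
grip_force: 60.0
```

Call:
{"fn": "send_rows", "kwargs": {"motion": [[[-0.2,0,0],[0,0,0],-1],[[-0.4,0,0],[0,0,0],-1],[[-0.4,0,0],[0,0,0],-1],[[-0.4,0,0],[0,0,0],-1],[[-0.4,0,0],[0,0,0],-1],[[-0.4,0,0],[0,0,0],-1],[[-0.4,0,0],[0,0,0],-1],[[-0.4,0,0],[0,0,0],-1],[[-0.4,0,0],[0,0,0],-1],[[-0.4,0,0],[0,0,0],-1],[[-0.2,0,0],[0,0,0],-1],[[0,0,0],[0,0,0],-1]]}}

```text
time_s: 4.95
ee_pos: [0.3095, 0.1428, 0.0314]
eef_rot: [3.142, 0.001, 0.243]
force: [-4.0, -0.9, 0.9]
grip_width: 0.021
grip_force: 60.0
```

```bash
python3 - <<'E'
from h import *
plan([.3,.14,.04])
c=cam('top'); W=cloud(c); np.savez('pics/t2',W=W,px=c['pixels']); cv2.imwrite('pics/t2.png',cv2.resize(c['pixels'][100:300,120:390,::-1],(800,592),interpolation=cv2.INTER_CUBIC))
E
```

```text
now [0.3095 0.1428 0.0314] [3.1415e+00 1.2000e-03 2.4300e-01] t 4.95
units tool xyz (cur yaw) [-0.33  0.01 -0.29]
```

View pics/t2.png

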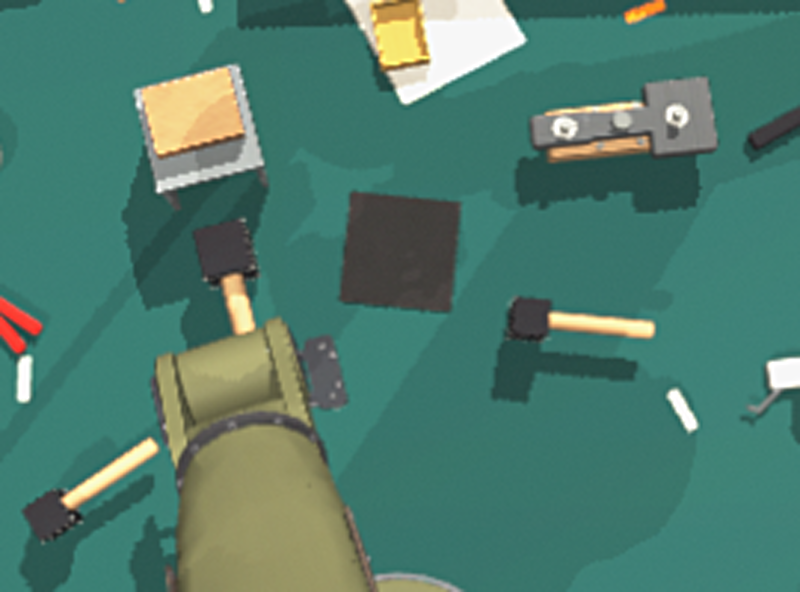

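The head is clear of the cubby, at about (225,250) in the crop. I'll lift it slightly and check for sag.

Call:
{"fn": "send_rows", "kwargs": {"motion": [[[0,0,-0.2],[0,0,0],-1],[[0,0,-0.3],[0,0,0],-1],[[0,0,-0.3],[0,0,0],-1],[[0,0,0],[0,0,0],-1],[[0,0,0],[0,0,0],-1]]}}

```text
time_s: 5.5
ee_pos: [0.3107, 0.1431, 0.0557]
eef_rot: [-3.142, -0.001, 0.243]
force: [0.7, -0.6, -2.3]
grip_width: 0.0206
grip_force: 60.0
```

```bash
python3 - <<'E'
from h import *
o=get_obs(); print(o['ee_pos'],o['force'],o['moment'])
for n in('top',):
  c=cam(n); W=cloud(c); px=c['pixels'].astype(int)
  m=(px.sum(2)<150)&(abs(W[...,0]-.458)<.06)&(abs(W[...,1]-.18)<.05)&(W[...,2]>.06)
  P=W[m]; print(n,len(P),P.mean(0)); A=np.c_[P[:,:2]-P[:,:2].mean(0),np.ones(len(P))]
  print('slopes x,y,z0',np.linalg.lstsq(A,P[:,2],rcond=None)[0], cv2.minAreaRect((P[:,:2]*1000).astype(np.float32)))
E
```

```text
[0.31071095 0.14309782 0.05568065] [ 0.69408372 -0.62406707 -2.31785855] [0.02502771 0.2420891  0.04138515]
top 12 [0.43529681 0.16956621 0.07291832]
slopes x,y,z0 [5.03187281 1.34798005 0.07291832] ((435.0650329589844, 172.5670928955078), (4.07636022567749, 45.72003173828125), 14.901824951171875)
```

```bash
cat >> h.py <<'E'
def head(x,y,lo=.07,hi=.125,r=.042,n='top'):
    c=cam(n); W=cloud(c)
    m=(np.hypot(W[...,0]-x,W[...,1]-y)<r)&(W[...,2]>lo)&(W[...,2]<hi); P=W[m]
    A=np.c_[P[:,:2]-P[:,:2].mean(0),np.ones(len(P))]
    print('head',len(P),P.mean(0),'slopes',np.linalg.lstsq(A,P[:,2],rcond=None)[0],cv2.minAreaRect((P[:,:2]*1000).astype(np.float32)))
    return c,W
E
python3 - <<'E'
from h import *
c,W=head(.458,.181)
c,W=head(.458,.181,n='side')
cv2.imwrite('pics/s3.png',cv2.resize(c['pixels'][60:260,150:420,::-1],(800,592),interpolation=cv2.INTER_CUBIC))
E
```

```text
head 322 [0.45863693 0.17777933 0.08488829] slopes [-0.03796027 -0.00830722  0.08488829] ((453.1064453125, 177.18093872070312), (69.33489227294922, 52.991294860839844), 14.01622200012207)
head 175 [0.45453417 0.17483984 0.08303531] slopes [0.00510289 0.07547931 0.08303531] ((451.6001281738281, 176.64212036132812), (64.3840560913086, 53.69233322143555), 12.560007095336914)
```

View pics/s3.png

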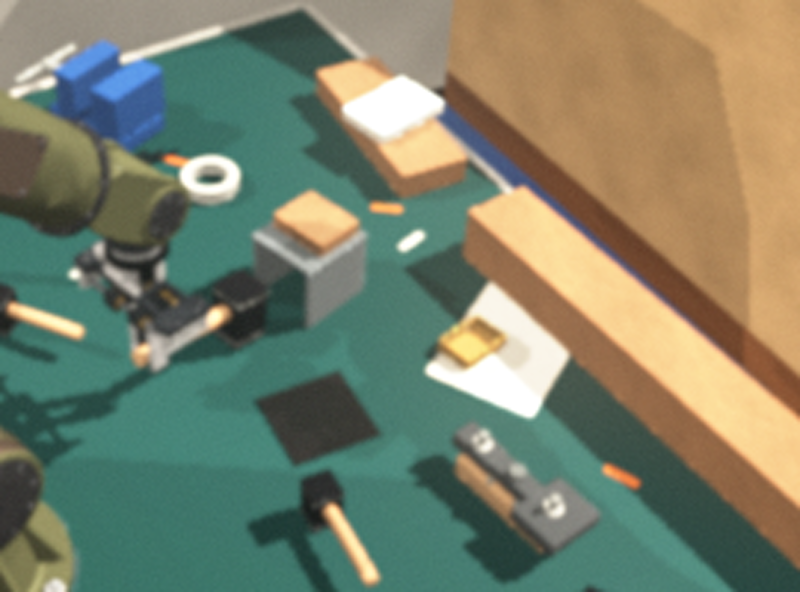

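Call:
{"fn": "send_rows", "kwargs": {"motion": [[[0,0,-0.4],[0,0,0],-1],[[0,0,-0.4],[0,0,0],-1],[[0,0,0],[0,0,0],-1],[[0,0,0],[0,0,0],-1]]}}

```text
time_s: 6.05
ee_pos: [0.3104, 0.143, 0.0791]
eef_rot: [-3.142, 0.0, 0.243]
force: [-0.6, -0.5, -1.0]
grip_width: 0.0206
grip_force: 60.0
```

```bash
cat >> h.py <<'E'
def prof(x,y,yaw,n='top'):
    "height profile along the mallet axis, s from grasp"
    c=cam(n); W=cloud(c); d=W[...,:2]-[x,y]; s=d@[np.cos(yaw),np.sin(yaw)]; t=d@[-np.sin(yaw),np.cos(yaw)]
    for a in np.arange(.03,.2,.008):
        m=(abs(s-a)<.004)&(abs(t)<.012); z=W[...,2][m]
        if len(z): print(round(a,3),len(z),np.round(np.nanpercentile(z,[50,90]),4))
E
python3 - <<'E'
from h import *
o=get_obs(); print(o['ee_pos'],o['force'])
prof(*o['ee_pos'][:2],.243)
E
```

```text
[0.31038619 0.14298069 0.07906071] [-0.6363224  -0.48210575 -1.03516385]
0.03 26 [0.3692 0.3722]
0.038 1 [0.3592 0.3592]
0.07 7 [0.086  0.0913]
0.078 18 [0.0796 0.0862]
0.086 22 [0.0801 0.0832]
0.094 21 [0.0769 0.0807]
0.102 22 [0.0737 0.0775]
0.11 23 [0.0705 0.0769]
0.118 19 [0.0704 0.0741]
0.126 29 [0.0788 0.0911]
0.134 21 [0.0924 0.0964]
0.142 21 [0.0895 0.0944]
0.15 20 [0.0875 0.0903]
0.158 19 [0.086  0.0911]
0.166 22 [0.0833 0.0853]
0.174 18 [0.0822 0.0861]
0.182 1 [0.0773 0.0773]
0.198 18 [0.     0.0028]
```

The grip pivots about the handle end, so the head stays on the bench. My plan is to lower it, swing the handle round to -y, and pull it handle-first onto the pad, using the slight tilt as a ramp.

Call:
{"fn": "send_rows", "kwargs": {"motion": [[[0,0,0.5],[0,0,0],-1],[[0,0,0.5],[0,0,0],-1],[[0,0,0.5],[0,0,0],-1],[[0.02,0.3,0],[0,0,-0.5],-1],[[0.04,0.6,0],[0,0,-1],-1],[[0.04,0.6,0],[0,0,-1],-1],[[0.04,0.6,0],[0,0,-1],-1],[[0.04,0.6,0],[0,0,-1],-1],[[0.04,0.6,0],[0,0,-1],-1],[[0.04,0.6,0],[0,0,-1],-1],[[0.04,0.6,0],[0,0,-1],-1],[[0.04,0.6,0],[0,0,-1],-1]]}}

```text
time_s: 7.3
ee_pos: [0.413, 0.036, 0.0341]
eef_rot: [3.141, -0.0, 1.267]
force: [2.0, 1.0, -0.3]
grip_width: 0.0207
grip_force: 60.1
```

Call:
{"fn": "send_rows", "kwargs": {"motion": [[[0.04,0.6,0],[0,0,-1],-1],[[0.04,0.6,0],[0,0,-1],-1],[[0.02,0.3,0],[0,0,-0.5],-1],[[0,0,0],[0,0,0],-1],[[0,0,0],[0,0,0],-1]]}}

```text
time_s: 7.8
ee_pos: [0.4562, 0.03, 0.0341]
eef_rot: [3.142, -0.0, 1.56]
force: [2.4, -0.9, 1.2]
grip_width: 0.0209
grip_force: 60.2
```

```bash
python3 - <<'E'
from h import *
o=get_obs(); plan([.4695,-.153,.045])
c,W=head(.458,.18)
prof(*o['ee_pos'][:2],o['eef_rot'][2])
E
```

```text
now [0.4562 0.03   0.0341] [ 3.1415 -0.      1.5604] t 7.8
units tool xyz (cur yaw) [-6.1   0.51 -0.36]
head 313 [0.45841382 0.17963068 0.08226407] slopes [ 0.03642981 -0.00340133  0.08226407] ((458.9619445800781, 179.89212036132812), (51.9721794128418, 52.56407165527344), 89.48308563232422)
0.03 29 [0.3396 0.3425]
0.038 36 [0.3411 0.3534]
0.046 28 [0.3562 0.3618]
0.054 24 [0.3422 0.3567]
0.078 14 [0.0566 0.0636]
0.086 23 [0.0566 0.0624]
0.094 27 [0.0556 0.0627]
0.102 27 [0.057  0.0621]
0.11 24 [0.0552 0.0627]
0.118 27 [0.0569 0.0623]
0.126 32 [0.0781 0.0869]
0.134 19 [0.0826 0.0856]
0.142 23 [0.0828 0.0855]
0.15 19 [0.0838 0.0884]
0.158 21 [0.0824 0.0868]
0.166 23 [0.0822 0.0858]
0.174 16 [0.0837 0.0876]
0.19 15 [-0.0022  0.0016]
0.198 16 [-0.0014  0.003 ]
```

Call:
{"fn": "send_rows", "kwargs": {"motion": [[[0,0,-0.3],[0,0,0],-1],[[-0.2,0.04,-0.25],[0,0,0],-1],[[-0.6,0.04,0],[0,0,0],-1],[[-0.6,0.04,0],[0,0,0],-1],[[-0.6,0.04,0],[0,0,0],-1],[[-0.6,0.04,0],[0,0,0],-1],[[-0.6,0.04,0],[0,0,0],-1],[[-0.6,0.04,0],[0,0,0],-1],[[-0.6,0.04,0],[0,0,0],-1],[[-0.6,0.04,0],[0,0,0],-1],[[-0.6,0.04,0],[0,0,0],-1],[[-0.35,0,0],[0,0,0],-1]]}}

```text
time_s: 9.1
ee_pos: [0.4667, -0.1498, 0.0514]
eef_rot: [3.142, 0.0, 1.562]
force: [0.8, 0.8, -1.9]
grip_width: 0.0206
grip_force: 60.0
```

```bash
python3 - <<'E'
from h import *
o=get_obs(); print(o['ee_pos'],o['force'],o['grip_width'])
c,W=head(.468,0)
prof(*o['ee_pos'][:2],o['eef_rot'][2])
E
```

```text
[ 0.46673382 -0.14975228  0.0514448 ] [ 0.83570958  0.83482662 -1.91067545] 0.02058611078720228
head 300 [0.46554293 0.00051381 0.08745087] slopes [ 0.03134251 -0.03142098  0.08745087] ((466.21453857421875, -7.981250762939453), (50.19841384887695, 66.4494857788086), 0.3311834931373596)
0.03 32 [0.3554 0.3577]
0.038 32 [0.3532 0.372 ]
0.046 25 [0.3789 0.3852]
0.054 30 [0.3818 0.3889]
0.062 29 [0.3281 0.3479]
0.07 26 [0.0693 0.0753]
0.078 30 [0.0657 0.0719]
0.086 20 [0.0659 0.0738]
0.094 30 [0.0665 0.0704]
0.102 25 [0.0673 0.0721]
0.11 23 [0.0647 0.0683]
0.118 26 [0.0651 0.0679]
0.126 19 [0.0848 0.0939]
0.134 22 [0.0903 0.093 ]
0.142 23 [0.0882 0.0908]
0.15 19 [0.0882 0.0937]
0.158 20 [0.0892 0.0922]
0.166 24 [0.0863 0.0897]
0.174 16 [0.0854 0.0878]
0.182 24 [0.0012 0.0052]
0.19 16 [0.0022 0.0047]
0.198 24 [0.0028 0.0062]
```

Call:
{"fn": "send_rows", "kwargs": {"motion": [[[0,0,0.25],[0,0,0],-1],[[0,0,0.25],[0,0,0],-1],[[0,0,0.08],[0,0,0],-1],[[0,0,0],[0,0,0],-1],[[0,0,0],[0,0,0],-0.3],[[0,0,0],[0,0,0],-0.2],[[0,0,0],[0,0,0],-0.1],[[0,0,-0.3],[0,0,0],-0.1],[[0,0,-1],[0,0,0],-0.1],[[0,0,-1],[0,0,0],0.2],[[0,0,-1],[0,0,0],0.8],[[0,0,-1],[0,0,0],0.8]]}}

```text
time_s: 10.4
ee_pos: [0.4667, -0.1484, 0.1645]
eef_rot: [3.141, 0.0, 1.563]
force: [-1.0, 0.2, 0.7]
grip_width: 0.0629
grip_force: 0.0
```

```bash
python3 - <<'E'
from h import *
o=get_obs(); plan([.467,.0,.162])
c,W=head(.468,0)
prof(.4675,-.15,1.562)
cv2.imwrite('pics/t4.png',cv2.resize(c['pixels'][100:300,120:390,::-1],(800,592),interpolation=cv2.INTER_CUBIC))
E
```

```text
now [ 0.4667 -0.1484  0.1645] [3.1412e+00 1.0000e-04 1.5629e+00] t 10.4
units tool xyz (cur yaw) [ 4.95 -0.03  0.08]
head 301 [0.46616526 0.00242063 0.08566124] slopes [ 0.0127375  -0.04291825  0.08566124] ((468.0383605957031, 2.7791290283203125), (52.53609085083008, 51.13808822631836), 0.06239998713135719)
0.03 42 [0.4727 0.4759]
0.038 42 [0.4724 0.4786]
0.046 34 [0.4842 0.4896]
0.054 38 [0.4874 0.4905]
0.062 39 [0.4595 0.4893]
0.07 15 [0.0588 0.0651]
0.078 26 [0.0595 0.0634]
0.086 22 [0.0558 0.0624]
0.094 28 [0.0585 0.0642]
0.102 28 [0.0606 0.065 ]
0.11 23 [0.0569 0.0631]
0.118 27 [0.0593 0.0646]
0.126 18 [0.0635 0.0897]
0.134 23 [0.0857 0.0887]
0.142 23 [0.0867 0.0898]
0.15 16 [0.0852 0.0882]
0.158 22 [0.087  0.0905]
0.166 22 [0.085  0.0893]
0.174 17 [0.088  0.0911]
0.182 23 [0.0034 0.0809]
0.19 16 [0.0013 0.0041]
0.198 24 [0.0028 0.0053]
```

View pics/t4.png

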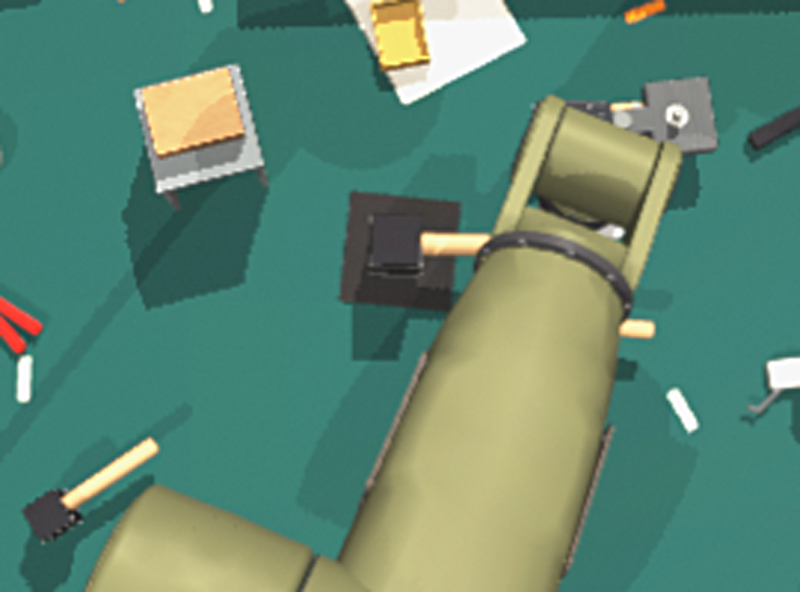

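Mallet stands on the pad at about (395,243) in the crop, near the middle, with its handle to -y. Regrasping by the head.

Call:
{"fn": "send_rows", "kwargs": {"motion": [[[0.5,0,0],[0,0,0],1],[[1,0,0],[0,0,0],1],[[1,0,0],[0,0,0],1],[[1,0,0],[0,0,0],1],[[1,0,0],[0,0,0],1],[[0.53,0.04,0],[0,0,-0.05],1],[[0,0,0.5],[0,0,0],1],[[0,0,1],[0,0,0],1],[[0,0,1],[0,0,0],1],[[0,0,1],[0,0,0],1],[[0,0,0.45],[0,0,0],1],[[0,0,0],[0,0,0],1]]}}

```text
time_s: 11.7
ee_pos: [0.4673, 0.0032, 0.0416]
eef_rot: [-3.136, -0.0, 1.569]
force: [0.3, -0.6, 0.6]
grip_width: 0.094
grip_force: 0.0
```

Call:
{"fn": "send_rows", "kwargs": {"motion": [[[0,0,0],[0,0,0],-1],[[0,0,0],[0,0,0],-1],[[0,0,0],[0,0,0],-1],[[0,0,0],[0,0,0],-1],[[0,0,0],[0,0,0],-1],[[0,0,-0.3],[0,0,0],-1],[[0,0,-1],[0,0,0],-1],[[0,0,-1],[0,0,0],-1],[[0,0,-1],[0,0,0],-1],[[0,0,-1],[0,0,0],-1],[[0,0,0],[0,0,0],-1]], "squeeze": 60}}

```text
time_s: 12.8
ee_pos: [0.4707, 0.0023, 0.1769]
eef_rot: [3.135, 0.0, 1.569]
force: [0.8, 0.7, -4.6]
grip_width: 0.0518
grip_force: 60.0
```

```bash
python3 - <<'E'
from h import *
plan([.607,-.2925,.170]); print(get_obs()['grip_width'])
c=cam('side'); cv2.imwrite('pics/s5.png',cv2.resize(c['pixels'][60:260,150:420,::-1],(800,592),interpolation=cv2.INTER_CUBIC))
E
```

```text
now [0.4707 0.0023 0.1769] [3.1355e+00 4.0000e-04 1.5688e+00] t 12.8
units tool xyz (cur yaw) [-9.82  4.56  0.23]
0.05182052991061499
```

View pics/s5.png

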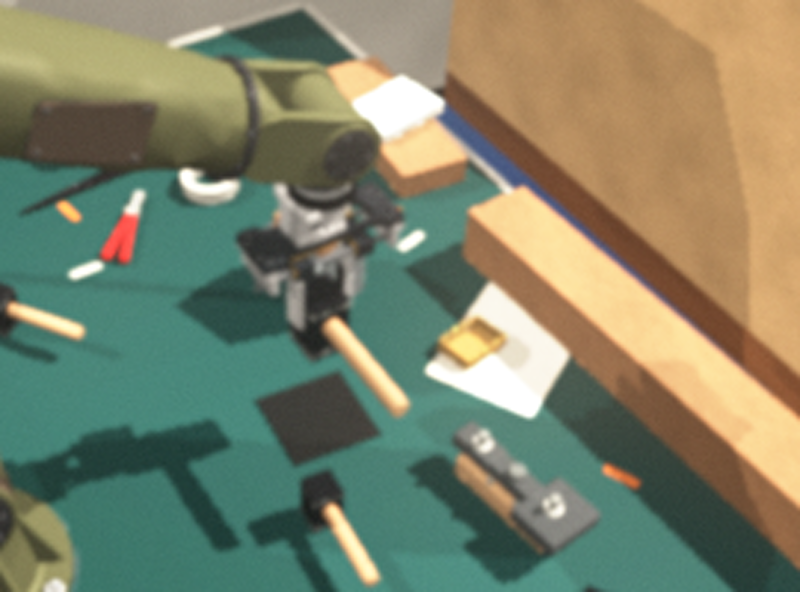

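Mallet held firmly by the head, with its face about 43 mm below the TCP. Moving over the broad pin.

Call:
{"fn": "send_rows", "kwargs": {"motion": [[[-0.5,0.2,0],[0,0,0],-1],[[-1,0.46,0],[0,0,0],-1],[[-1,0.46,0],[0,0,0],-1],[[-1,0.46,0],[0,0,0],-1],[[-1,0.46,0],[0,0,0],-1],[[-1,0.46,0],[0,0,0],-1],[[-1,0.46,0],[0,0,0],-1],[[-1,0.46,0],[0,0,0],-1],[[-1,0.46,0],[0,0,0],-1],[[-1,0.46,0],[0,0,0],-1],[[-0.32,0.22,0.4],[0,0,0],-1],[[0,0,0],[0,0,0],-1]], "squeeze": 48}}

```text
time_s: 14.05
ee_pos: [0.6045, -0.2931, 0.1566]
eef_rot: [-3.136, -0.003, 1.567]
force: [-1.0, 0.3, -2.4]
grip_width: 0.0519
grip_force: 48.0
```

Call:
{"fn": "send_rows", "kwargs": {"motion": [[[0,0,0],[0,0,0],-1],[[0,0,0],[0,0,0],-1],[[0,0,0],[0,0,0],-1],[[0,0,0],[0,0,0],-1]]}}

```text
time_s: 14.45
ee_pos: [0.6056, -0.292, 0.1616]
eef_rot: [3.141, 0.0, 1.569]
force: [0.9, 1.0, -3.4]
grip_width: 0.0515
grip_force: 48.0
```

```bash
python3 - <<'E'
from h import *
plan([.607,-.2925,.160]); o=get_obs();print(o['grip_width'],o['force'])
c,W=head(.607,-.2925,lo=.08,hi=.22,r=.2)
for n in('top','side'):
  c=cam(n);W=cloud(c);px=c['pixels'].astype(int)
  m=(abs(W[...,0]-.607)<.02)&(W[...,1]<-.34)&(W[...,1]>-.48)&(W[...,2]>.12)&(W[...,2]<.24)
  P=W[m]
  for a in np.arange(-.465,-.34,.02):
    q=P[abs(P[:,1]-a)<.01]; print(n,round(a,3),len(q),np.round(np.median(q[:,0]),4) if len(q) else '',np.round(np.percentile(q[:,2],90),4) if len(q) else '')
  print('tip',P[:,1].min())
E
```

```text
now [ 0.6056 -0.292   0.1616] [3.1410e+00 4.0000e-04 1.5694e+00] t 14.45
units tool xyz (cur yaw) [-0.02  0.05  0.05]
0.05152558496554874 [ 0.85709536  1.01827919 -3.37767561]
head 156 [ 0.60243286 -0.43208446  0.17316943] slopes [0.14634831 0.00988835 0.17316943] ((603.9251708984375, -431.1244201660156), (63.42985534667969, 21.816242218017578), 88.9100112915039)
top -0.465 18 0.6032 0.1752
top -0.445 51 0.6013 0.1774
top -0.425 52 0.6027 0.1772
top -0.405 32 0.6006 0.1787
top -0.385 0  
top -0.365 0  
top -0.345 0  
tip -0.46447805252617214
side -0.465 26 0.6014 0.1772
side -0.445 48 0.5992 0.1786
side -0.425 50 0.5996 0.1784
side -0.405 45 0.6018 0.1783
side -0.385 43 0.5996 0.1772
side -0.365 42 0.598 0.1761
side -0.345 31 0.6001 0.1753
tip -0.46314282332527146
```

Call:
{"fn": "send_rows", "kwargs": {"motion": [[[0,0.04,-0.2],[0,0,0],-1],[[0,0,0.2],[0,0,0],-1],[[0,0,1],[0,0,0],-1],[[0,0,1],[0,0,0],-1],[[0,0,0.17],[0,0,0],-1]]}}

```text
time_s: 15.1
ee_pos: [0.6077, -0.2931, 0.0979]
eef_rot: [3.138, 0.002, 1.569]
force: [-9.7, 4.6, 40.4]
grip_width: 0.0522
grip_force: 48.0
```

Call:
{"fn": "send_rows", "kwargs": {"motion": [[[0,0,0],[0,0,0],-1]]}}

```text
time_s: 15.2
ee_pos: [0.6076, -0.293, 0.0984]
eef_rot: [3.139, 0.002, 1.569]
force: [-2.8, 2.0, 13.8]
grip_width: 0.0516
grip_force: 48.0
```

Call:
{"fn": "send_rows", "kwargs": {"motion": [[[0,0,-0.6],[0,0,0],-1],[[0,0,-1],[0,0,0],-1],[[0,0,-1],[0,0,0],-1],[[1,0,0],[0,0,0],-1],[[1,0,0],[0,0,0],-1],[[1,0,0],[0,0,0],-1],[[1,0,0],[0,0,0],-1],[[0,0,0],[0,0,0],-1]]}}

```text
time_s: 16.0
ee_pos: [0.6072, -0.1693, 0.1739]
eef_rot: [3.142, -0.001, 1.572]
force: [0.9, -0.3, -3.7]
grip_width: 0.0518
grip_force: 48.0
```

```bash
python3 - <<'E'
from h import *
plan([.592,-.172,.160]); o=get_obs();print(o['grip_width'],o['force'])
for n in('top','side'):
  c=cam(n);W=cloud(c)
  m=(np.hypot(W[...,0]-.607,W[...,1]+.2925)<.007)&(W[...,2]<.09)&(W[...,2]>.04);print(n,'pin z',np.round(np.sort(W[...,2][m]),4))
  m=(np.hypot(W[...,0]-.5995,W[...,1]+.232)<.008)&(W[...,2]<.09)&(W[...,2]>.04);print(n,'plunger z',np.round(np.median(W[...,2][m]),4))
cv2.imwrite('pics/s6.png',cv2.resize(c['pixels'][60:260,150:420,::-1],(800,592),interpolation=cv2.INTER_CUBIC))
E
```

```text
now [ 0.6072 -0.1693  0.1739] [ 3.1415e+00 -6.0000e-04  1.5719e+00] t 16.0
units tool xyz (cur yaw) [-0.09 -0.51  0.46]
0.051764536057893655 [ 0.94824408 -0.28961345 -3.65170203]
top pin z [0.0464 0.0485 0.0496 0.0501 0.051  0.0515 0.0527 0.0539 0.0547 0.0547
 0.0557 0.0557 0.0561 0.0569 0.0575 0.0598 0.0628]
top plunger z nan
side pin z [0.0502 0.0512 0.0523 0.0527 0.0528 0.0535 0.0537 0.0545 0.0547 0.0551
 0.0582 0.0587]
side plunger z 0.0594
  return _methods._mean(a, axis=axis, dtype=dtype,
  ret = ret.dtype.type(ret / rcount)
```

View pics/s6.png

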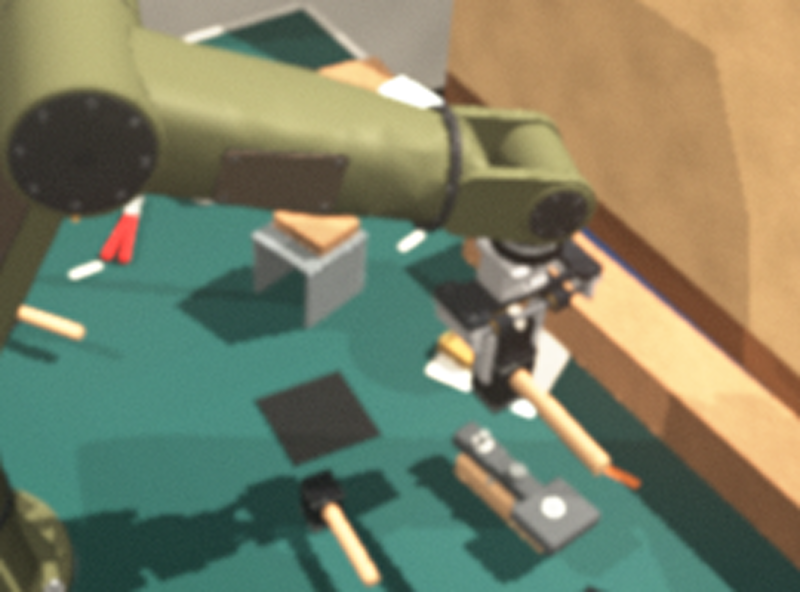

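Broad pin flush, its disc at (553,507) in the crop, with a press of about 17 N against the stop. The slim pin at (482,438) is still up. Now striking the slim pin.

Call:
{"fn": "send_rows", "kwargs": {"motion": [[[-0.09,-0.5,0.43],[0,0,0.01],-1],[[0,0,0],[0,0,0],-1],[[0,0,0],[0,0,0],-1],[[0,0,0],[0,0,0],-1],[[0,0,0],[0,0,0],-1]]}}

```text
time_s: 16.6
ee_pos: [0.5925, -0.1754, 0.1615]
eef_rot: [3.141, 0.0, 1.567]
force: [0.5, 0.2, -3.6]
grip_width: 0.0518
grip_force: 48.0
```

Call:
{"fn": "send_rows", "kwargs": {"motion": [[[0,0,1],[0,0,0],-1],[[0,0,1],[0,0,0],-1],[[0,0,0.18],[0,0,0],-1]]}}

```text
time_s: 16.9
ee_pos: [0.593, -0.1755, 0.0972]
eef_rot: [3.139, 0.001, 1.568]
force: [-11.8, 3.7, 41.8]
grip_width: 0.0518
grip_force: 48.0
```

Call:
{"fn": "send_rows", "kwargs": {"motion": [[[0,0,0],[0,0,0],-1]]}}

```text
time_s: 17.0
ee_pos: [0.5929, -0.1754, 0.0977]
eef_rot: [3.139, 0.001, 1.568]
force: [-3.8, 1.1, 10.1]
grip_width: 0.0515
grip_force: 48.0
```

Call:
{"fn": "send_rows", "kwargs": {"motion": [[[0,0,-0.6],[0,0,0],-1],[[0,0,-1],[0,0,0],-1],[[0,0,-1],[0,0,0],-1],[[0.5,-0.35,0],[0,0,0],-1],[[1,-0.7,0],[0,0,0],-1],[[1,-0.7,0],[0,0,0],-1],[[1,-0.7,0],[0,0,0],-1],[[1,-0.7,0],[0,0,0],-1],[[1,-0.7,0],[0,0,0],-1],[[0.3,-0.1,0],[0,0,0],-1],[[0,0,0],[0,0,0],-1],[[0,0,0],[0,0,0],-1]]}}

```text
time_s: 18.2
ee_pos: [0.4748, -0.0013, 0.1739]
eef_rot: [3.141, 0.0, 1.568]
force: [0.3, -0.5, -3.0]
grip_width: 0.0519
grip_force: 48.0
```

```bash
python3 - <<'E'
from h import *
plan([.4695,-.001,.12],1.57-.11+.0); o=get_obs();print(o['grip_width'],o['force'])
for n in('top','side'):
  c=cam(n);W=cloud(c)
  for k,(x,y) in dict(broad=(.607,-.2925),slim=(.592,-.172),plung=(.5995,-.232),bodyB=(.625,-.315),bodyB2=(.595,-.312)).items():
    m=(np.hypot(W[...,0]-x,W[...,1]-y)<.008)&(W[...,2]<.09)&(W[...,2]>.04);z=W[...,2][m]; print(n,k,len(z),np.round(np.percentile(z,[25,50,75,95]),4) if len(z) else '')
cv2.imwrite('pics/s7.png',cv2.resize(c['pixels'][60:260,150:420,::-1],(800,592),interpolation=cv2.INTER_CUBIC))
E
```

```text
now [ 0.4748 -0.0013  0.1739] [3.1409e+00 3.0000e-04 1.5677e+00] t 18.2
units tool xyz (cur yaw) [ 0.01 -0.18  1.8 ]
units at target yaw [-0.01 -0.18  1.8 ] turn rz units 0.9
0.051917410757820096 [ 0.27604433 -0.46871338 -3.03937051]
top broad 21 [0.0529 0.0545 0.0558 0.0567]
top slim 22 [0.0517 0.0538 0.0554 0.0578]
top plung 21 [0.0582 0.0603 0.0622 0.0668]
top bodyB 20 [0.0507 0.0529 0.0543 0.0556]
top bodyB2 20 [0.0503 0.0515 0.0534 0.0553]
side broad 13 [0.0525 0.0546 0.0565 0.0578]
side slim 11 [0.0512 0.0537 0.0547 0.0579]
side plung 14 [0.0573 0.0586 0.06   0.0617]
side bodyB 13 [0.0495 0.0507 0.0513 0.0527]
side bodyB2 14 [0.0514 0.0521 0.0532 0.0559]
```

View pics/s7.png

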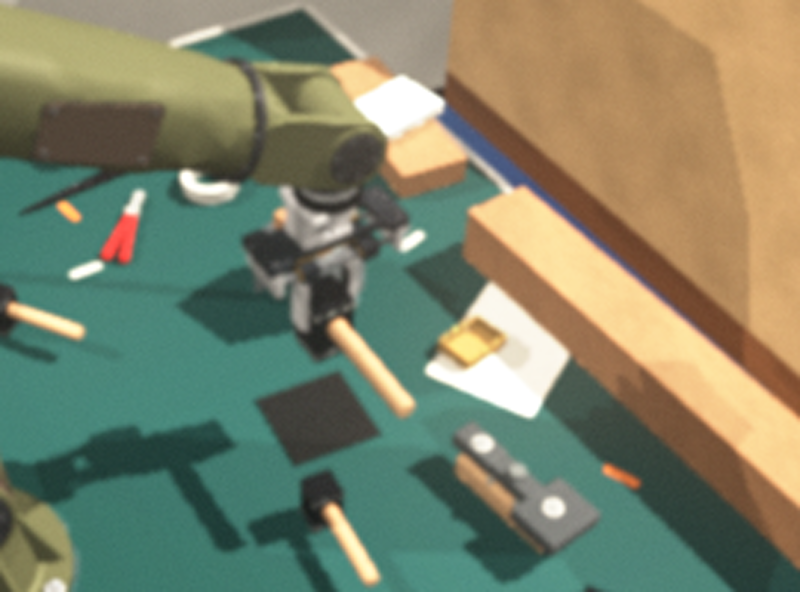

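```bash
python3 - <<'E'
from h import *
for n in('top','side'):
  Ws=[cloud(cam(n)) for _ in range(25)]; W=np.nanmean(Ws,0)
  r=(abs(W[...,0]-.6)<.06)&(abs(W[...,1]+.235)<.11)&(W[...,2]>.045)&(W[...,2]<.08)
  for k,(x,y) in dict(broad=(.607,-.2925),slim=(.592,-.172),plung=(.5995,-.232)).items():
    d=np.hypot(W[...,0]-x,W[...,1]-y); P=W[r&(d<.012)]
    print(n,k,np.round(np.sort(P[:,2])[::-1][:14]*1000,1))
  d=np.hypot(W[...,0]-.607,W[...,1]+.2925); z=W[...,2][r&(d>.014)&(d<.026)]; print('body',np.median(z))
  d=np.hypot(W[...,0]-.592,W[...,1]+.172); z=W[...,2][r&(d>.011)&(d<.015)]; print('bodyS',np.median(z))
print(get_obs()['time_s'])
E
```

```text
top broad [56.9 56.7 56.4 56.  55.9 55.7 55.6 55.5 55.5 55.1 53.5 53.3 53.2 53.1]
top slim [56.1 55.8 55.7 55.7 55.6 55.1 54.6 54.6 53.7 53.  52.8 52.8 52.7 52.6]
top plung [61.3 61.3 61.  61.  61.  60.9 60.9 60.6 60.6 60.6 60.6 60.6 60.6 60.5]
body 0.05160265034200544
bodyS 0.051314594439683676
side broad [56.  55.5 55.4 55.3 55.2 55.1 54.7 54.1 53.9 52.8 52.7 52.3 52.3 52.3]
side slim [55.4 55.2 54.9 54.9 54.7 54.6 54.5 54.2 52.5 52.3 52.2 52.2 52.2 52.1]
side plung [61.5 60.6 60.5 60.5 60.2 60.  60.  59.9 59.8 59.8 59.8 59.7 59.7 59.7]
body 0.051026981640701005
bodyS 0.05102802422654497
20.8
```

Both pins stand about 4 mm proud and the plunger 9 mm, as they should. Placing the mallet back on the pad.

Call:
{"fn": "send_rows", "kwargs": {"motion": [[[0,-0.17,0.4],[0,0,0.9],-1],[[0,0,1],[0,0,0],-1],[[0,0,1],[0,0,0],-1],[[0,0,0.8],[0,0,0],-1],[[0,0,0.4],[0,0,0],-1],[[0,0,0.2],[0,0,0],-1],[[0,0,0.2],[0,0,0],-1],[[0,0,0.13],[0,0,0],-1],[[0,0,0.1],[0,0,0],-1],[[0,0,0.03],[0,0,0],-1],[[0,0,0],[0,0,0],-1],[[0,0,0],[0,0,0],-1]], "squeeze": 40}}

```text
time_s: 22.0
ee_pos: [0.4691, -0.0008, 0.0461]
eef_rot: [3.141, -0.0, 1.46]
force: [-0.4, -1.1, -3.0]
grip_width: 0.0516
grip_force: 40.0
```

Call:
{"fn": "send_rows", "kwargs": {"motion": [[[0,0,0.05],[0,0,0],-1],[[0,0,0],[0,0,0],-1],[[0,0,0],[0,0,0],-1]]}}

```text
time_s: 22.3
ee_pos: [0.4693, -0.0008, 0.0451]
eef_rot: [3.141, -0.0, 1.46]
force: [-2.6, 1.8, 7.9]
grip_width: 0.0516
grip_force: 40.0
```

Call:
{"fn": "send_rows", "kwargs": {"motion": [[[0,0,0.05],[0,0,0],-1],[[0,0,0],[0,0,0],-1],[[0,0,0],[0,0,0],-1]]}}

```text
time_s: 22.6
ee_pos: [0.4693, -0.0006, 0.045]
eef_rot: [3.141, -0.0, 1.46]
force: [-12.4, 2.9, 29.9]
grip_width: 0.0518
grip_force: 40.0
```

Contact, so I'll ease off slightly, release and rise.

Call:
{"fn": "send_rows", "kwargs": {"motion": [[[0,0,-0.04],[0,0,0],-1],[[0,0,0],[0,0,0],-1],[[0,0,0],[0,0,0],0.3],[[0,0,0],[0,0,0],0.6],[[0,0,0],[0,0,0],0.9],[[0,0,0],[0,0,0],0.9],[[0,0,-0.3],[0,0,0],0.9],[[0,0,-1],[0,0,0],0.9],[[0,0,-1],[0,0,0],0.9],[[0,0,-1],[0,0,0],0.9],[[0,0,-1],[0,0,0],0.9],[[0,0,-1],[0,0,0],0.9]]}}

```text
time_s: 23.8
ee_pos: [0.4687, -0.0008, 0.205]
eef_rot: [3.141, -0.0, 1.46]
force: [0.3, -0.0, -0.5]
grip_width: 0.0894
grip_force: 0.0
```

Call:
{"fn": "send_rows", "kwargs": {"motion": [[[0,-1,-0.5],[0,0,0],0.9],[[0.8,-0.5,0],[0,0,0],0.9],[[1,0,0],[0,0,0],0.9],[[1,0,0],[0,0,0],0.9],[[1,0,0],[0,0,0],0.9],[[1,0,0],[0,0,0],0.9],[[1,0,0],[0,0,0],0.9],[[0.5,0,0],[0,0,0],0.9],[[0,0,0],[0,0,0],0.9],[[0,0,0],[0,0,0],0.9]]}}

```text
time_s: 24.8
ee_pos: [0.4451, 0.1914, 0.2181]
eef_rot: [-3.141, 0.0, 1.46]
force: [0.3, -0.9, -0.4]
grip_width: 0.0892
grip_force: 0.0
```

```bash
python3 - <<'E'
from h import *
c,W=head(.4693,0)
cv2.imwrite('pics/t8.png',cv2.resize(c['pixels'][...,::-1],(800,600),interpolation=cv2.INTER_CUBIC))
E
```

```text
head 307 [ 0.46790444 -0.001428    0.0853943 ] slopes [0.03654196 0.00614805 0.0853943 ] ((469.1059265136719, -1.4042854309082031), (52.60477828979492, 52.58624267578125), 83.14935302734375)
```

View pics/t8.png

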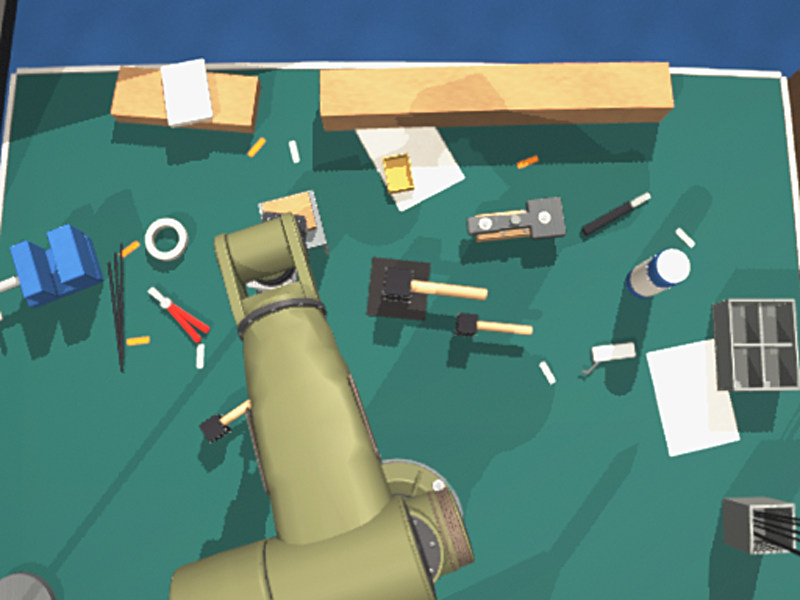

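The mallet stands centred on the pad with its head at about (399,285), both pins are home, and the other things haven't moved. Handing in.

```bash
python3 -c "
from station import *
print(hand_in())"
```

```text
the job is handed in; nothing more can be done
None
```

I handed the job in at about 25 s: both spring pins are home (broad end first), the mallet stands released on its face in the middle of the pad, and the plunger and everything else on the bench look undisturbed.

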